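# Release and push off a suction filter cover

### The job

Open the bench suction box so that its filter can be changed: press the aluminium snap tab fully in, then push the released black cover off its seat until it lies flat on the parking ledge beside it. Only press and push: do not pick the cover up, and leave the brake levers and other things around the box where they are.

Things in the scene. Friction and masses are not known exactly. Their poses are not given: they have to be found in the camera images.
- filter_box: Grey suction filter box fixed to the bench, 112 (its x) x 270 (its y) x 63 mm, turned up to 25 degrees. Origin: centre of its underside, z up. The -y half is the cover's seat, the +y half a parking ledge. Rails along both long sides (inner faces at x = +-50 mm) and walls at both ends rise to z = 63 mm, so the cover slides only along y. A bracket at the middle of its -x side carries the snap tab
- seat_mid (a point): Middle of the seat, the frame round the filter that the cover starts on: at (0, -68, 60) mm in the box frame; the seat surface (z = 60 mm) runs from y = -125 to -11 mm
- ledge_mid (a point): Middle of the parking ledge's surface: at (0, 67, 56) mm in the box frame, 4 mm lower than the seat; the ledge runs from y = 4 to 130 mm, where an end lip 7 mm high stops the cover
- cover: Black filter cover, loose plate 90 (x) x 110 (y) x 8 mm, 0.1 to 0.2 kg. Origin: centre of its underside; axes parallel to the box's. Starts on the seat, origin at point seat_mid. Once the tab is in, a few newtons slide it to +y; when its tail has left the seat it drops 4 mm and lies flat on the ledge, its origin then at y = 44 to 75 mm in the box frame
- rib_top (a point): Middle of the top of the cover's push rib, 24 mm above the cover's underside. The rib is 60 mm long along x, 8 mm thick, 16 mm high, and stands 12 mm to -y of the cover's origin; behind it (-y) are 39 mm of flat cover
- snap_tab (a joint): Travel of the snap tab, straight down, in m: 0 to 0.002 at the start (its catch stands 5 to 7 mm above the seat, just ahead of the cover's +y edge and blocks it), 0.012 fully in (catch below the ledge). Moves at about 5 N, has no return spring, stays where it is left
- tab_pad (a point): Middle of the top of the snap tab's thumb pad, a bare aluminium square 32 x 32 mm beside the box's -x side, at (-88, -3, 77) mm in the box frame with the tab at 0; it goes down with the tab, to z = 65 mm fully in
- lever_a: Bare cast-aluminium brake lever, 160 x 25 x 9, lying on the cardboard sheet right of the filter box (sizes in mm); a bystander, origin at its underside
- lever_b: A second such brake lever on the cardboard sheet (sizes in mm); a bystander, origin at its underside
- lever_c: A third such brake lever, on the table just in front of the filter box (sizes in mm); a bystander, origin at its underside
- tin: Small closed white jar, diameter 42, 55 high, on the table in front of the filter box's ledge half (sizes in mm); a bystander, origin at its underside
- deburrer: Deburring tool like a screwdriver, 150 long, on the table just behind the filter box (sizes in mm); a bystander, origin at its underside
- mug: White ceramic mug, diameter 76, 85 high, left of the work (sizes in mm); a bystander, origin at its underside
- brush: Bench brush lying left of the work (sizes in mm); a bystander, origin at its underside
Not all that is in view belongs to the job. What is meant by the cover is not blue or green, and is the larger of those in its own colour.

How it is judged (in metres and radians):
On the way, in this order (a step that is already met when the one before it is completed fails the run):
1. the snap tab is pressed in, the cover still on its seat (value of joint snap_tab above 0.01 m and y of cover in the frame of filter_box below -0.05 m), for 0.1 s.
2. the cover has been pushed off its seat and lies on the ledge (y of cover in the frame of filter_box above 0.043 m and z of cover in the frame of filter_box between 0.053 and 0.058 m and angle between cover's own z axis and vertical below 0.03 rad), for 0.2 s.
At the end, for the whole second after the job is handed in: The snap tab is in (at least 10 of 12 mm); the cover is at rest, flat (within 0.03 rad) on the parking ledge, its origin 53 to 58 mm above the table and at least 43 mm to +y in the box frame, wholly off the seat (all of step 2 and value of joint snap_tab above 0.01 m and linear speed of cover below 0.01 m/s); the robot touches nothing.
It fails at once if the cover is lifted (underside more than 10 mm above the seat) or tipped up by more than 0.2 rad (height (world z) of cover above 0.07 m or angle between cover's own z axis and vertical above 0.2 rad).
It fails at once if the cover falls off the filter box (height (world z) of cover below 0.045 m).
It fails at once if a bystander is moved by more than 20 mm (distance of any of lever_a, lever_b, lever_c, tin, deburrer, mug, brush from where it was at the start of the episode above 0.02 m).
It also fails if it takes over 48 s, if anything falls off the work surface, if the arm or the gripper's body presses on something with over 40 N, if the wrist force passes 120 N, or if a joint passes its speed limit or range.

### The arm

A 6-joint arm with a two-finger parallel gripper is mounted at the origin on the work surface. World frame = base frame: x ahead of the robot, y to its left, z up, the work surface at z = 0. Lengths are in m, angles in degrees, forces in N, time in s.
With the tool pointing down it reaches from about 0.35 to 0.875 m from the base axis. Payload 4.2 kg.
Tool frame: the origin (TCP) lies on the front face of the gripper's body, between the roots of the fingers; the fingertips stand finger_overhang ahead of it and the grasp point (between the pads) lies 51 mm ahead of it (finger_overhang is the distance from the TCP to the fingertips, in m); z points along the fingers, y is the line along which they close (so a half turn about z gives the same grasp; the last joint's range is limited). The gripper opens to 87 mm and grips with 3 to 60 N. Pads are 19 mm wide; open, the fingers measure 117 mm over their backs; the gripper's body (75 mm by 190 mm) begins 51 mm behind the grasp point.
Start: joints at [-62.017, 22.042, 0.453, 0, -68.411, -14.817], TCP at [0.142, -0.609, 0.292] pointing down, gripper open.
Joint ranges: [-179.83, 179.83], [-69.29, 118.12], [-61.27, 80.66], [-181.25, 117.63], [-171.15, -9.14], [-177.46, 177.46]. Speed limits (degrees/s): [159.86, 159.86, 180, 180, 180, 180].

### API

Orientations are given as a 3x3 rotation matrix whose columns are the frame's x, y, z axes.
In Python, from station import sense, capture, camera_model, finish_job, finger_overhang gives the robot as it stands. The module is installed in compiled form; this text tells all that it offers.
- The arm moves only by the tool jog_arm, never from a script. Its argument "rows" is a list that holds one entry, the list of rows, each a list of 4 numbers: the shift along the tool's x, y, z in m, then the turn about the tool's z in rad. A call has 1 to 20 rows; each row shifts and turns the commanded pose from where the row before left it, along the tool's axes as they then stand; what a row does not reach is not made up. A row lasts 1/8 s, in which the tool goes at most 62.5 mm and 10.7 degrees, less where a joint would pass 70% of its speed; a pose out of reach is approached as far as the arm can. A call is refused whole if a number of a shift passes 0.0625 or a number of a turn 0.188, either way. A call with a gripper value outside its range is refused whole. "claw" is the opening, from 0 (shut) to 1 (fully open), set as the call begins (left out, the last holds). The fingers move at their own pace and stop on an object; the grip force is fixed at half the most. Time passes only in rows, so rows that do not move let the fingers close. It gives the time, the measured TCP pose, the force, the opening and the grip force at its end, in the units of the state.
- sense(): the state, without advancing time (a new reading comes with each control period).
- capture(name): name is "scene" or "top"; returns the picture (480x640x3 uint8, red, green, blue); there is no depth.
- camera_model(name): a dict with "fovy" (degrees; the focal length in pixels is half the picture's height over the tangent of half this angle, whatever the lens; pixels are square), "cx", "cy" (the principal point, pixels), "k1" (the pictures are not rectified: a ray, as slopes to the right and down, at radius r is drawn at 1 + k1 r^2 times it, then the intrinsics apply), "eye" and "rotation" of the camera in the world. Camera axes: x right, y down, z forward; pixel columns grow to the right and rows downward; lengths in m; the calibration is good to about 2 mm. A picture is of the moment at which its call begins. camera_model takes no time and is no camera call.
- finish_job(): hands the job in; it is judged then, once.
The state is a dict: "time_s": time; "joints": joint angles; "joint_velocities": joint speeds; "effort": joint torques, N m; "tcp_pos": TCP position; "ee_rot": TCP orientation; "wrist_force": force on the tool from outside, world axes, zero at the start; "moment": the same for the moment, N m; "gripper_width": opening from 0.0 (shut) to 1.0 (fully open); "gripper_force": force on a finger pad.
Only numpy, scipy, OpenCV 4.12 (cv2) and the standard library are available. Lean on these libraries where they do the work, as an engineer would, in place of code of your own. Each camera call takes 0.05 s, during which the arm holds its last target. There are 200 camera calls.

## Working session

There is one attempt and no reset: what is moved stays moved. The work goes in short steps, Python scripts to look and compute and a tool call to move; the robot and the scene stay as the last step left them, time stands still between calls to the robot, and variables do not carry over. Pictures are saved under pics/ and viewed, at most 10 in all, crops included, and the job is handed in when it is done.

Besides the shell and the picture viewer there is one more tool, called after ">>>" by a JSON object that holds its "api" and its "payload", one argument or row to a line. jog_arm: Moves the arm, as the interface text tells. Its arguments: {"type":"object","properties":{"rows":{"type":"array"},"claw":{"type":"number"}},"required":["rows"]}

```bash
mkdir -p pics; python3 - <<'E'
from station import *
import cv2
s=sense();print({k:s[k] for k in('time_s','tcp_pos','ee_rot','gripper_width','wrist_force')},finger_overhang)
for n in("scene","top"):
    cv2.imwrite(f"pics/{n}0.png",capture(n)[:,:,::-1]);print(n,camera_model(n))
E
```

```text
{'time_s': 0.0, 'tcp_pos': array([ 0.14231015, -0.60813093,  0.2911595 ]), 'ee_rot': array([[-9.73749182e-01, -2.27623012e-01, -5.43179669e-04],
       [-2.27623654e-01,  9.73746921e-01,  2.09909220e-03],
       [ 5.11178405e-05,  2.16762986e-03, -9.99997649e-01]]), 'gripper_width': 1.0027238049431246, 'wrist_force': array([0.19656689, 0.44522757, 0.3958467 ])} 0.0697
scene {'fovy': 44.87969616507241, 'cx': 323.5033287156288, 'cy': 247.2790199152873, 'k1': 0.05480998624790482, 'eye': array([ 1.14202548, -0.7054679 ,  0.99544017]), 'rotation': array([[ 0.75393131,  0.4714598 , -0.45750764],
       [ 0.65685421, -0.5288816 ,  0.53742609],
       [ 0.01140743, -0.70569817, -0.70842075]])}
top {'fovy': 55.45090196022572, 'cx': 313.8537061911034, 'cy': 237.39100397785165, 'k1': 0.00941819563641487, 'eye': array([ 0.36106646, -0.01126793,  1.01608025]), 'rotation': array([[ 0.02108106, -0.98357503,  0.17926449],
       [-0.99971435, -0.01871847,  0.01486082],
       [-0.01126118, -0.17952657, -0.98368867]])}
```

View pics/top0.png

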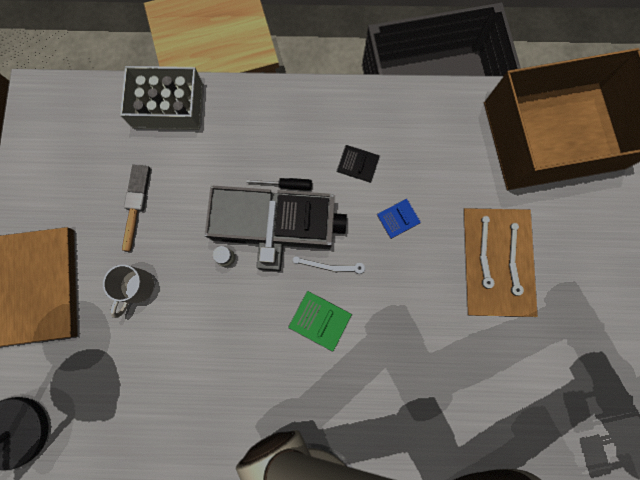

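View pics/scene0.png

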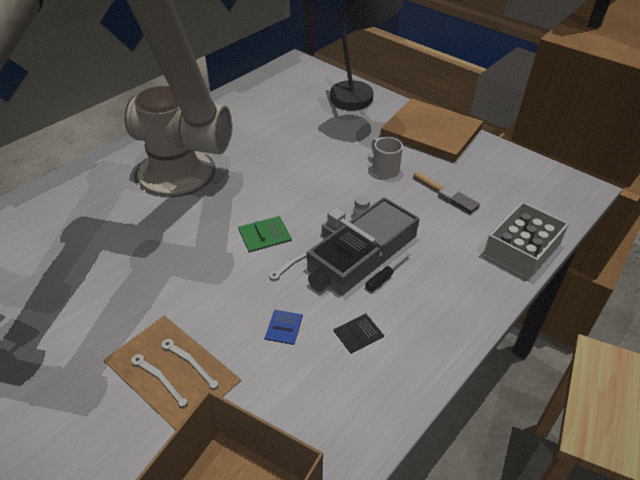

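Top view: the box spans about (207–335, 185–247). The cover is at about (305,215) with its rib on the left (308,215), and the tab pad is at (267,255). The jar is at (222,255), lever_c runs (295–362, 262), and the box's +y points image-left. The scene view agrees. I'll zoom in on both for corner positions.

```bash
python3 - <<'E'
import cv2
a=cv2.imread("pics/top0.png")[175:280,195:355]
b=cv2.imread("pics/scene0.png")[190:300,290:430]
cv2.imwrite("pics/topc.png",cv2.resize(a,None,fx=5,fy=5,interpolation=cv2.INTER_CUBIC))
cv2.imwrite("pics/scenec.png",cv2.resize(b,None,fx=5,fy=5,interpolation=cv2.INTER_CUBIC))
E
```

```text
(no output)
```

View pics/topc.png

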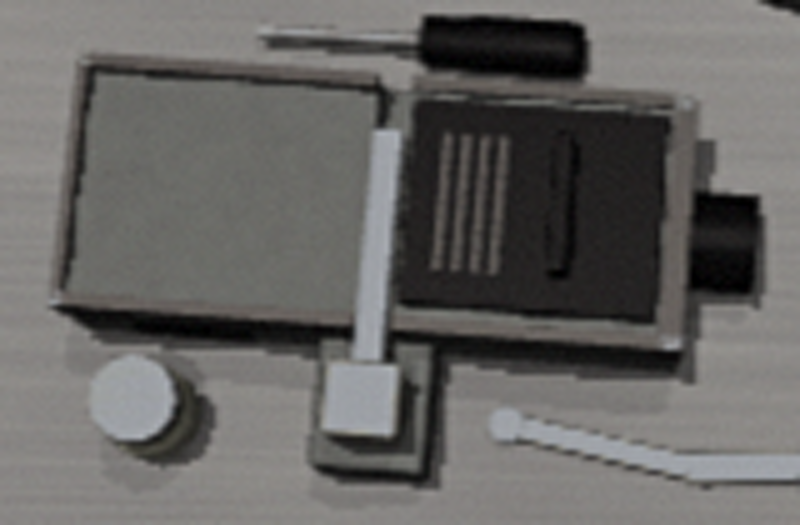

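View pics/scenec.png

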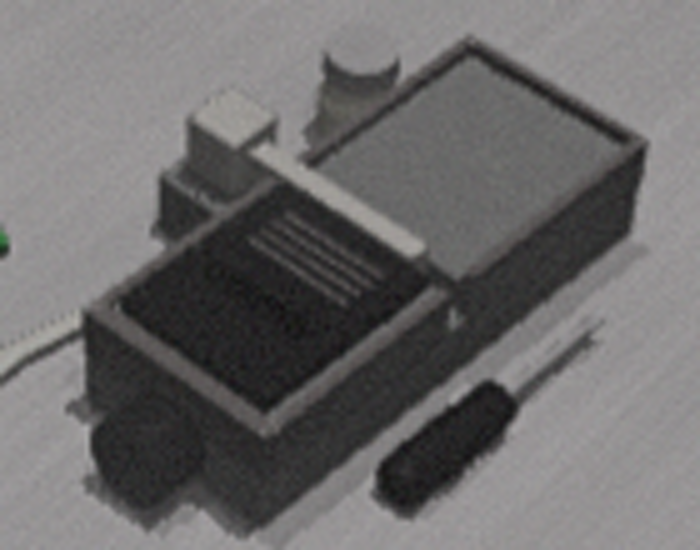

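The top crop shows the box's upper corners at crop (82,60), (53,305), (683,350) and (697,100), the pad centre at (361,400), and the rib at (562,205). In the scene crop the corners are (470,40), (645,145), (265,432) and (88,312).

```bash
cat >h.py <<'E'
from station import camera_model
import numpy as np,cv2
def ray(n,uv,z):
    m=camera_model(n);f=240/np.tan(np.radians(m['fovy']/2))
    d=(np.array(uv,float)-[m['cx'],m['cy']])/f
    s=d.copy()
    for _ in range(10): s=d/(1+m['k1']*(s@s))
    v=m['rotation']@np.r_[s,1];e=m['eye']
    return (e+v*(z-e[2])/v[2])[:2]
E
python3 - <<'E'
from h import *
B=np.array([[56,135],[-56,135],[-56,-135],[56,-135]])/1e3
T={'top':[(82,60),(53,305),(683,350),(697,100)],'scene':[(645,145),(470,40),(88,312),(265,432)]}
off={'top':(195,175),'scene':(290,190)}
g=lambda n,p,z:ray(n,np.array(p)/5+np.array(off[n])-.4,z)
P=[];Q=[]
def fit(Q,P):
    q=Q-Q.mean(0);p=P-P.mean(0)
    a=np.arctan2((q[:,0]*p[:,1]-q[:,1]*p[:,0]).sum(),(q*p).sum())
    R=np.array([[np.cos(a),-np.sin(a)],[np.sin(a),np.cos(a)]]);t=P.mean(0)-R@Q.mean(0)
    return a,R,t,P-Q@R.T-t
for n in T:
    p=np.array([g(n,x,.063) for x in T[n]]);P.append(p);Q.append(B)
    a,R,t,r=fit(B,p);print(n,np.degrees(a),t,'\n',r.round(4))
a,R,t,r=fit(np.vstack(Q),np.vstack(P));print(np.degrees(a),t)
w=lambda x,y:R@[x/1e3,y/1e3]+t
print('pad',w(-88,-3),g('top',(361,400),.076),g('scene',(235,118),.076))
print('rib',w(0,-80),g('top',(562,205),.084))
print('push dir',R[:,1])
E
```

```text
top -2.8937548472576755 [0.58152699 0.09771122] 
 [[-0.0017 -0.001 ]
 [ 0.0018 -0.001 ]
 [ 0.0012  0.0004]
 [-0.0012  0.0016]]
scene -3.338305546011116 [0.58327025 0.09679849] 
 [[-0.0013 -0.0027]
 [ 0.0017 -0.0028]
 [ 0.0028  0.001 ]
 [-0.0032  0.0046]]
-3.114540972894479 [0.58239862 0.09725486]
pad [0.49436561 0.09904052] [0.49413011 0.10006175] [0.49647376 0.09875754]
rib [0.57805204 0.01737302] [0.577017   0.01813792]
push dir [0.05433223 0.99852291]
```

>>> {"api": "jog_arm", "payload": {
  "rows": [
    [[-0.0315,0.038,0,0],[-0.0315,0.038,0,0],[-0.0315,0.038,0,0],[-0.0315,0.038,0,0],[-0.0315,0.038,0,0],[-0.0315,0.038,0,0],[-0.0315,0.038,0,0],[-0.0315,0.038,0,0],[-0.0315,0.038,0,0],[-0.0315,0.038,0,0],[-0.0315,0.038,0,0],[-0.0315,0.038,0,0],[-0.0315,0.038,0,0],[-0.0315,0.038,0,0],[-0.0315,0.038,0,0],[-0.0315,0.038,0,0]]
  ],
  "claw": 0
}}

```text
time_s: 2.1
tcp_pos: [0.4949, 0.0998, 0.292]
ee_rot: [[-0.974, -0.228, -0.001], [-0.228, 0.974, -0.0], [0.001, -0.0, -1.0]]
wrist_force: [1.0, -0.5, 0.7]
gripper_width: 0.008
gripper_force: 0.0
```

>>> {"api": "jog_arm", "payload": {
  "rows": [
    [[0,0,0,-0.1286],[0,0,0,-0.1286],[0,0,0,-0.1286],[0,0,0,-0.1286],[0,0,0,-0.1286],[0,0,0,-0.1286],[0,0,0,-0.1286],[0,0,0,-0.1286],[0,0,0,-0.1286],[0,0,0,-0.1286],[0,0,0,0],[0,0,0,0]]
  ]
}}

```text
time_s: 3.6
tcp_pos: [0.4945, 0.0982, 0.2921]
ee_rot: [[-0.057, -0.998, -0.0], [-0.998, 0.057, -0.0], [0.0, 0.0, -1.0]]
wrist_force: [0.6, -0.2, -0.4]
gripper_width: 0.007
gripper_force: 0.0
```

>>> {"api": "jog_arm", "payload": {
  "rows": [
    [[0,0,0.034,0],[0,0,0.034,0],[0,0,0.034,0],[0,0,0.033,0],[0,0,0,0],[0,0,0,0]]
  ]
}}

```text
time_s: 4.35
tcp_pos: [0.4955, 0.0986, 0.1584]
ee_rot: [[-0.055, -0.998, 0.002], [-0.998, 0.055, 0.0], [-0.001, -0.002, -1.0]]
wrist_force: [-0.3, 0.2, 0.9]
gripper_width: 0.008
gripper_force: 0.0
```

```bash
python3 - <<'E'
from station import *
import cv2
a=capture("top")[175:280,195:355,::-1];b=capture("scene")[180:300,280:440,::-1]
f=lambda i:cv2.resize(i,(560,int(560*i.shape[0]/i.shape[1])),interpolation=cv2.INTER_CUBIC)
cv2.imwrite("pics/c1.png",cv2.resize(cv2.vconcat([f(a),f(b)]),None,fx=.75,fy=.75))
E
```

```text
(no output)
```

View pics/c1.png

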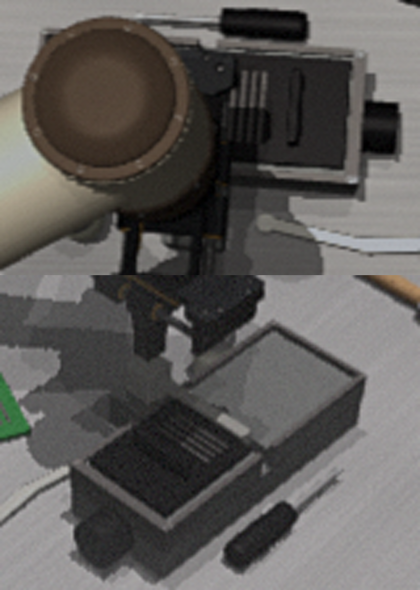

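The closed fingers hang right over the thumb pad at about (150,350) in the lower view, clear of the jar and the rail. Pressing down slowly.

>>> {"api": "jog_arm", "payload": {
  "rows": [
    [[0,0,0.004,0],[0,0,0.004,0],[0,0,0.003,0],[0,0,0.003,0],[0,0,0.003,0],[0,0,0.002,0],[0,0,0.002,0],[0,0,0.002,0],[0,0,0,0]]
  ]
}}

```text
time_s: 5.58
tcp_pos: [0.4945, 0.0983, 0.1348]
ee_rot: [[-0.055, -0.999, -0.0], [-0.999, 0.055, -0.0], [0.0, 0.0, -1.0]]
wrist_force: [-3.9, -0.7, 9.2]
gripper_width: 0.005
gripper_force: 4.6
```

Tip at z = 65 mm with 9 N. I'll press a little more to confirm the stop.

>>> {"api": "jog_arm", "payload": {
  "rows": [
    [[0,0,0.001,0],[0,0,0.001,0],[0,0,0,0],[0,0,0,0]]
  ]
}}

```text
time_s: 6.08
tcp_pos: [0.4945, 0.0983, 0.1344]
ee_rot: [[-0.054, -0.999, 0.0], [-0.999, 0.054, -0.0], [0.0, -0.0, -1.0]]
wrist_force: [-7.5, 1.1, 19.1]
gripper_width: 0.001
gripper_force: 9.9
```

>>> {"api": "jog_arm", "payload": {
  "rows": [
    [[0,0,-0.015,0],[0,0,-0.03,0],[0.0255,-0.022,0,0],[0.0255,-0.022,0,0],[0.0255,-0.022,0,0],[0.0255,-0.022,0,0],[0,0,0,0],[0,0,0,0]]
  ]
}}

```text
time_s: 7.08
tcp_pos: [0.5765, -0.0084, 0.1764]
ee_rot: [[-0.056, -0.998, -0.001], [-0.998, 0.056, 0.0], [-0.0, 0.001, -1.0]]
wrist_force: [0.2, -0.1, 0.4]
gripper_width: 0.006
gripper_force: 0.0
```

```bash
python3 - <<'E'
from station import *
import cv2
a=capture("top")[175:280,195:355,::-1];b=capture("scene")[180:300,280:440,::-1]
f=lambda i:cv2.resize(i,(560,int(560*i.shape[0]/i.shape[1])),interpolation=cv2.INTER_CUBIC)
cv2.imwrite("pics/c2.png",cv2.resize(cv2.vconcat([f(a),f(b)]),None,fx=.75,fy=.75))
E
```

```text
(no output)
```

View pics/c2.png

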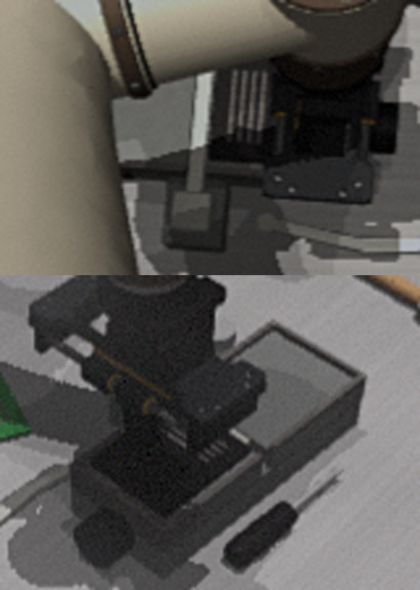

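The tab is down (its pad sits lower in the upper view), and the closed fingers hang over the cover behind the rib. Lowering to 5 mm above the plate.

>>> {"api": "jog_arm", "payload": {
  "rows": [
    [[0,0,0.012,0],[0,0,0.011,0],[0,0,0.007,0],[0,0,0.004,0],[0,0,0,0],[0,0,0,0]]
  ]
}}

```text
time_s: 7.92
tcp_pos: [0.5771, -0.0084, 0.1435]
ee_rot: [[-0.055, -0.998, 0.001], [-0.998, 0.055, 0.0], [-0.0, -0.001, -1.0]]
wrist_force: [1.2, -1.1, 0.4]
gripper_width: 0.002
gripper_force: 0.0
```

>>> {"api": "jog_arm", "payload": {
  "rows": [
    [[-0.006,0,0,0],[-0.006,0,0,0],[-0.006,0,0,0],[-0.006,0,0,0],[-0.006,0,0,0],[0,0,0,0]]
  ]
}}

```text
time_s: 8.68
tcp_pos: [0.5786, 0.0223, 0.1432]
ee_rot: [[-0.055, -0.999, 0.0], [-0.999, 0.055, 0.001], [-0.001, -0.0, -1.0]]
wrist_force: [1.0, -0.1, 1.0]
gripper_width: 0.005
gripper_force: 0.0
```

>>> {"api": "jog_arm", "payload": {
  "rows": [
    [[-0.006,0,0,0],[-0.006,0,0,0],[-0.006,0,0,0],[-0.006,0,0,0],[-0.006,0,0,0],[-0.006,0,0,0],[-0.006,0,0,0],[-0.006,0,0,0]]
  ]
}}

```text
time_s: 9.68
tcp_pos: [0.5812, 0.0701, 0.1431]
ee_rot: [[-0.055, -0.998, 0.0], [-0.998, 0.055, 0.001], [-0.001, -0.0, -1.0]]
wrist_force: [-1.0, -1.1, -0.2]
gripper_width: 0.006
gripper_force: 0.6
```

>>> {"api": "jog_arm", "payload": {
  "rows": [
    [[-0.006,0,0,0],[-0.006,0,0,0],[-0.006,0,0,0],[-0.006,0,0,0],[-0.006,0,0,0],[-0.006,0,0,0],[-0.006,0,0,0],[-0.006,0,0,0],[-0.005,0,0,0],[-0.004,0,0,0],[0,0,0,0],[0,0,0,0]]
  ]
}}

```text
time_s: 11.18
tcp_pos: [0.5845, 0.1266, 0.1434]
ee_rot: [[-0.055, -0.998, 0.001], [-0.998, 0.055, 0.0], [-0.0, -0.001, -1.0]]
wrist_force: [-0.4, -0.3, 0.4]
gripper_width: 0.004
gripper_force: 0.0
```

Back off, lift clear, and swing to the -y side to see the result.

>>> {"api": "jog_arm", "payload": {
  "rows": [
    [[0.005,0,0,0],[0.005,0,0,0],[0,0,-0.03,0],[0,0,-0.05,0],[0,0,-0.05,0],[0.05,0,0,0],[0.05,0,0,0],[0.05,0,0,0],[0.05,0,0,0],[0.05,0,0,0],[0.05,0,0,0],[0.05,0,0,0],[0,0,0,0],[0,0,0,0]]
  ]
}}

```text
time_s: 12.92
tcp_pos: [0.5642, -0.2333, 0.273]
ee_rot: [[-0.056, -0.998, -0.0], [-0.998, 0.056, 0.0], [-0.0, 0.0, -1.0]]
wrist_force: [-0.6, 0.3, -0.3]
gripper_width: -0.003
gripper_force: 0.0
```

```bash
python3 - <<'E'
from station import *
import cv2
a=capture("top")[175:280,195:355,::-1];b=capture("scene")[180:300,280:440,::-1]
f=lambda i:cv2.resize(i,(560,int(560*i.shape[0]/i.shape[1])),interpolation=cv2.INTER_CUBIC)
cv2.imwrite("pics/c3.png",cv2.resize(cv2.vconcat([f(a),f(b)]),None,fx=.75,fy=.75))
E
```

```text
(no output)
```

View pics/c3.png

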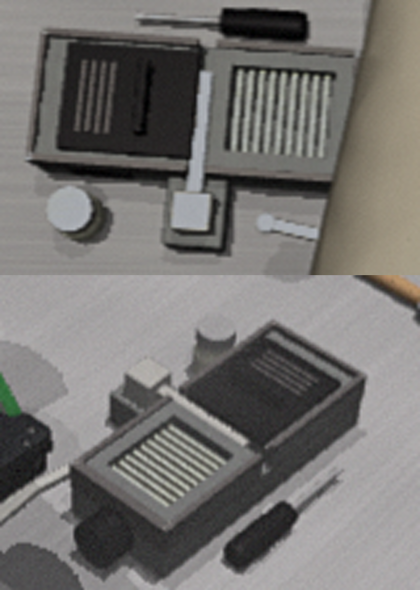

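The cover now lies on the ledge half (crop x 62–200 in the upper view) with the rib at (142,97). The filter is exposed, the bystanders are in place and the arm is clear. A quick numeric check of y before handing in.

```bash
python3 - <<'E'
from h import *
a=np.radians(-2.95);R=np.array([[np.cos(a),-np.sin(a)],[np.sin(a),np.cos(a)]]);t=[.582,.0975]
for n,p,z in(('rib',(142,97),.080),('front edge',(63,98),.064),('pad',(192,211),.065)):
    print(n,(R.T@(ray('top',np.array(p)/2.625+[195,175]-np.array([.4,.4]),z)-t)*1e3).round(1))
E
```

```text
rib [ 0.1 44. ]
front edge [ -1.5 111.2]
pad [-87.1  -2.6]
```

```bash
python3 -c "
from station import *
print(finish_job())"
```

```text
the job is handed in; nothing more can be done
None
```

The job is handed in: the snap tab is pressed to its stop, the cover rests on the parking ledge at about y = 56 mm in the box frame, and the bystanders looked undisturbed; no verdict was returned.

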